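Scan the order card and present the marked jar

ROBOT

A 7-joint arm with a two-finger parallel gripper is mounted at the origin on the work surface. World frame = base frame: x ahead of the robot, y to its left, z up, the work surface at z = 0. Lengths are in m, angles in rad, forces in N, time in s.
With the tool pointing down it reaches from about 0.4 to 0.85 m from the base axis. Payload 4.5 kg.
Tool frame: the origin (TCP) lies between the finger pads; the fingertips stand r.finger_overhang ahead of it and the grasp point (between the pads) lies 8 mm behind it (r.finger_overhang is the distance from the TCP to the fingertips, in m); z points along the fingers, x is the direction in which the jaws open and shut, and the axes are right-handed (so a half turn about z gives the same grasp; the last joint's range is limited). The gripper opens to 88 mm and grips with 3 to 60 N. Pads are 18 mm wide; open, the fingers measure 123 mm over their backs; the gripper's body (75 mm by 187 mm) begins 45 mm behind the grasp point.
Start: joints at [1.16, 0.689, -0.195, 1.565, 0.157, 0.902, -0.215], TCP at [0.269, -0.564, 0.25] pointing down, gripper open.
Joint ranges: [-3.01, 3.01], [-0.46, 2.08], [-1.47, 1.51], [0.13, 2.56], [-1, 4.14], [0.04, 2.09], [-2.66, 2.66]. Speed limits (rad/s): [2.57, 2.57, 3.14, 3.14, 3.14, 3.14, 3.14].

INTERFACE

Orientations are given as a unit quaternion [x, y, z, w].
In Python, from plant import r gives the robot as it stands.
- The arm moves only by the tool move_arm, never from a script. Its argument "targets" is a list that holds one entry, the list of rows, each a list of 7 numbers: the turn, a rotation vector about the world's x, y, z in rad, then the shift along the world's x, y, z in m, then the opening, from 0 (shut) to 1 (fully open). A call has 1 to 5 rows; each row shifts and turns the pose as measured when the row begins; what a row does not reach is not made up. A row lasts 1/10 s, in which the tool goes at most 50 mm and 8.59 degrees, less where a joint would pass 70% of its speed; a pose out of reach is approached as far as the arm can. A call with a gripper value outside its range is refused whole. The fingers move at their own pace and stop on an object; "force" is the grip in N (left out, the last holds). Time passes only in rows, so rows that do not move let the fingers close. It gives the time, the measured TCP pose, the force and the opening at its end, in the units of the state.
- r.get_state(): the state, without advancing time (a new reading comes with each control period).
- r.snapshot(name): name is "side" or "top" or "wrist"; returns a dict with "frame" (480x640x3 uint8, red, green, blue), "K" (3x3 intrinsics, pixels), "T" (4x4, takes a point from camera to world coordinates). Camera axes: x right, y up, looking along -z (the intrinsics and any distortion apply to the point x, -y, -z); pixel columns grow to the right and rows downward; lengths in m; the calibration is good to about 2 mm. A picture is of the moment at which its call begins. There is no depth.
- r.finish_job(): hands the job in, once; it reports no verdict.
Trained networks look in a picture, given as the dict that the camera call returned (one of the last four; its "shot" number tells which), for a name from the list of things; names that differ only in an ending like _2 or _b are one class to them, and where a whole thing is asked for, a point or a joint stands for the part that bears it (a point fixed in the world has none). Each returns a list of dicts, best first, with "score" (0 to 1); they miss things now and then, are a little off and sometimes report something else, mostly with a low value. They report only what shows in the picture. A call takes as long as a camera call. They do not tell look-alikes from the thing itself.
- r.find_in(picture, query): "centre" ([row, column] in pixels, amid what is visible of it).
The state is a dict: "clock": time; "q": joint angles; "qd": joint speeds; "joint_torque": joint torques, N m; "tool_pos": TCP position; "eef_rot": TCP orientation; "contact_force": force on the tool from outside, world axes, zero at the start; "moment": the same for the moment, N m; "opening": opening from 0.0 (shut) to 1.0 (fully open).
Only numpy, scipy, OpenCV 4.12 (cv2) and the standard library are available. Lean on these libraries where they do the work, as an engineer would, in place of code of your own. Each camera call takes 0.05 s, during which the arm holds its last target. There are 200 camera calls.

TASK

Book out the part: lift the hand scanner from its tray, aim the window in its underside at the middle of the barcode on the clipboard from about 6 cm away, hold it steady there for two seconds, then stand it back upright in its tray and let go of it. Then turn the jar carousel until the jar with the big hex nut on its lid is in line with the pointer on the stand, and finish while still gripping the carousel (its crank peg is handiest), holding it still there. Leave everything else on the bench where it is.

Things in the scene. Friction and masses are not known exactly. Their poses are not given: they have to be found in the camera images.
- scanner: grey hand scanner, loose, about 0.18 kg, standing upright in the tray on its head, 58 (x) by 46 (y) by 32 mm high; above that a straight grip 34 (x) by 30 (y) mm up to 125 mm height: grip it from above across the 30 mm, about 100 mm up. Origin: centre of the underside, which is the window; it looks along the scanner's own -z (down when upright). No readings while held.
- tray: fixed black shallow tray of the scanner, 110 (x) by 100 (y) mm outside, walls 4 mm thick and 12 mm high, floor top about 4 mm above the bench. Origin: centre of its underside. May change places with the clipboard.
- clipboard: fixed brown clipboard with a white order card, 170 (x) by 115 (y) by 4 mm, a steel clip 10 mm high at its +x end. Origin: centre of its underside, on the bench.
- barcode (a point): middle of the black barcode (about 50 by 30 mm) printed on the order card, 5 mm above the bench, facing up
- stand: fixed stand of the jar carousel: round foot, radius 85 mm, with a flat steel pointer that sticks out from under the turntable along the stand's own +x, its tip 194 mm from the axis. The pointer marks the front, on the side roughly away from the robot. Origin: on the vertical turning axis, at bench height.
- turntable: wooden disc on the stand, radius 135 mm, top 30 mm above the bench; turns either way without stops about the stand's axis (friction 0.12 Nm, stays where left). Carries six fixed jars (lids 64 mm wide, lid tops 106 mm above the bench) evenly on a 95 mm radius, and a central post with a crank arm (top 159 mm up). Origin: on the axis, 18 mm above the bench; its +x points to the marked jar.
- marked_jar (a point): the marked jar: the only one with a big steel hex nut (46 mm across flats, 24 mm high) on its lid; two others have a thin bolt lying on the lid, three are plain. The point is on the jar's centre line, 95 mm from the turning axis, 130 mm above the bench (top of the nut)
- crank_peg (a point): top centre of the black upright peg on the crank arm, 22 mm diameter, 50 mm tall, its top 210 mm and its foot 160 mm above the bench, 60 mm from the turning axis, exactly opposite the marked jar. The peg spins freely on its own axis, so it can be gripped from above and led round without turning the hand.
- spray: bystander: white plastic bottle, 66 mm wide, 190 mm tall; origin centre of underside
- tape: bystander: roll of grey tape lying flat, 96 mm wide, 25 mm high; origin centre of underside
- screwdriver: bystander: screwdriver lying on the bench near the robot
- mug: bystander: white mug, 80 mm wide, 90 mm tall; origin centre of underside
- wrench: bystander: wrench lying on the bench to the right of the carousel
- spare_jar: bystander: a single plain jar standing on the bench, 64 mm wide, 78 mm tall; origin centre of underside
Not all that is in view belongs to the job. Of the things shaped like the tray, the black one is meant. What is shaped like the scanner but green is not meant.

How it is judged:
On the way, in this order (a step that is already met when the one before it is completed fails the run):
1. the held scanner is aimed at the barcode's middle (within 16 mm, from 25 to 130 mm away, below 40 mm/s) for a second (x of barcode in the frame of scanner between -0.016 and 0.016 m and y of barcode in the frame of scanner between -0.016 and 0.016 m and z of barcode in the frame of scanner between -0.13 and -0.025 m and angle between scanner's own z axis and vertical below 0.6 rad and linear speed of scanner below 0.04 m/s and contact force between the fingers and scanner above 1 N), for 1 s.
2. the scanner stands upright in its tray again, let go (x of scanner in the frame of tray between -0.03 and 0.03 m and y of scanner in the frame of tray between -0.028 and 0.028 m and z of scanner in the frame of tray below 0.012 m and angle between scanner's own z axis and vertical below 0.12 rad and contact force between the fingers and scanner below 0.1 N), for 0.2 s.
3. the marked jar is at the pointer (x of marked_jar in the frame of stand above 0.05 m and y of marked_jar in the frame of stand between -0.01 and 0.01 m), for 0.2 s.
At the end, for the whole second after the job is handed in: The marked jar's centre is within 10 mm sideways of the pointer's line, on the pointer's side; the turntable is still (below 0.1 rad/s) and the fingers hold it (peg or any part) with over 2 N; the scanner stands upright (within 7 degrees) in its tray, not touched by the fingers (all of step 2 and all of step 3 and angular speed of turntable below 0.1 rad/s and contact force between the fingers and turntable above 2 N); the arm keeps its last pose, push and grip.
It fails at once if a bystander was pushed more than 40 mm or tipped over (distance of any of spray, tape, screwdriver, mug, wrench, spare_jar from where it was at the start of the episode above 0.04 m or angle between any of spray, mug, spare_jar's own z axis and vertical above 0.6 rad).
It also fails if it takes over 64 s, if anything falls off the work surface, if the arm or the gripper's body presses on something with over 40 N, if the wrist force passes 120 N, or if a joint passes its speed limit or range.

## Working session

There is one attempt and no reset: what is moved stays moved. The work goes in short steps, Python scripts to look and compute and a tool call to move; the robot and the scene stay as the last step left them, time stands still between calls to the robot, and variables do not carry over. Pictures are saved under pics/ and viewed, about 8 in all and at most 12, crops included, and the job is handed in when it is done.

Besides the shell and the picture viewer there is one more tool, called after "Call:" by a JSON object that holds its "fn" and its "kwargs". move_arm: Moves the arm, as the interface text tells. Its arguments: {"type":"object","properties":{"targets":{"type":"array","items":{"type":"array","items":{"type":"array","items":{"type":"number"}}}},"force":{"type":"number"}},"required":["targets"]}

```bash
mkdir -p pics
cat > h.py <<'E'
import numpy as np, cv2
from plant import r
def save(s,n): cv2.imwrite('pics/'+n,cv2.cvtColor(s['frame'],cv2.COLOR_RGB2BGR))
def ray(s,row,col,z):
    T=np.array(s['T']);K=np.array(s['K'])
    d=np.linalg.inv(K)@[col,row,1]; d=T[:3,:3]@[d[0],-d[1],-d[2]]
    return T[:3,3]+d*(z-T[2,3])/d[2]
def proj(s,p):
    T=np.array(s['T']);c=T[:3,:3].T@(np.array(p)-T[:3,3]);u=np.array(s['K'])@[c[0],-c[1],-c[2]]
    return u[1]/u[2],u[0]/u[2]
E
python3 - <<'E'
from h import *
np.set_printoptions(precision=3,suppress=True)
for n in('top','side'):
    s=r.snapshot(n);save(s,n+'1.png');print(n,s['K'],s['T'],[k for k in s])
    for q in 'scanner tray clipboard barcode stand turntable marked_jar crank_peg spray mug tape'.split():
        print(q,[(np.round(d['centre']),round(d['score'],2)) for d in r.find_in(s,q)][:3])
print(r.get_state(),r.finger_overhang)
E
```

```text
top [[517.014   0.    318.506]
 [  0.    517.014 242.733]
 [  0.      0.      1.   ]] [[-0.005  0.991 -0.132  0.349]
 [-1.    -0.006 -0.004 -0.012]
 [-0.005  0.132  0.991  1.381]
 [ 0.     0.     0.     1.   ]] ['frame', 'K', 'T', 'shot']
scanner [(array([238., 134.]), 0.85), (array([252., 186.]), 0.77)]
tray [(array([319., 154.]), 0.94), (array([260., 199.]), 0.91), (array([356., 211.]), 0.71)]
clipboard [(array([244., 289.]), 0.56)]
barcode [(array([262., 196.]), 0.69), (array([244., 288.]), 0.63), (array([312., 270.]), 0.19)]
stand [(array([228., 418.]), 0.73)]
turntable []
marked_jar [(array([230., 420.]), 0.69), (array([245., 289.]), 0.22)]
crank_peg []
spray [(array([191., 147.]), 0.72)]
mug [(array([155., 251.]), 0.63), (array([246., 290.]), 0.16)]
tape [(array([245., 289.]), 0.72), (array([168., 202.]), 0.68), (array([172., 298.]), 0.64)]
side [[555.042   0.    305.955]
 [  0.    555.042 230.251]
 [  0.      0.      1.   ]] [[-0.989  0.11  -0.098  0.361]
 [-0.147 -0.704  0.695  0.967]
 [ 0.007  0.702  0.712  1.121]
 [ 0.     0.     0.     1.   ]] ['frame', 'K', 'T', 'shot']
s
[... 296 characters left out ...]
 298.]), 0.71)]
marked_jar [(array([183., 297.]), 0.69)]
crank_peg [(array([184., 293.]), 0.76)]
spray [(array([389., 195.]), 0.95)]
mug [(array([295., 186.]), 0.68)]
tape [(array([335., 204.]), 0.56), (array([368., 282.]), 0.5)]
{'clock': 1.2, 'q': array([ 1.16 ,  0.689, -0.195,  1.565,  0.157,  0.903, -0.215]), 'qd': array([ 0.002, -0.002,  0.   ,  0.001, -0.001, -0.002, -0.   ]), 'joint_torque': array([ -0.001, -52.75 ,  -1.267, -15.374,  -0.052,  -0.001,  -0.   ]), 'tool_pos': array([ 0.269, -0.564,  0.25 ]), 'eef_rot': array([ 0.846, -0.534,  0.   ,  0.   ]), 'contact_force': array([-0.325, -0.745,  0.038]), 'moment': array([ 0.008,  0.008, -0.019]), 'opening': 0.9986713171937779} 0.011
```

View pics/top1.png

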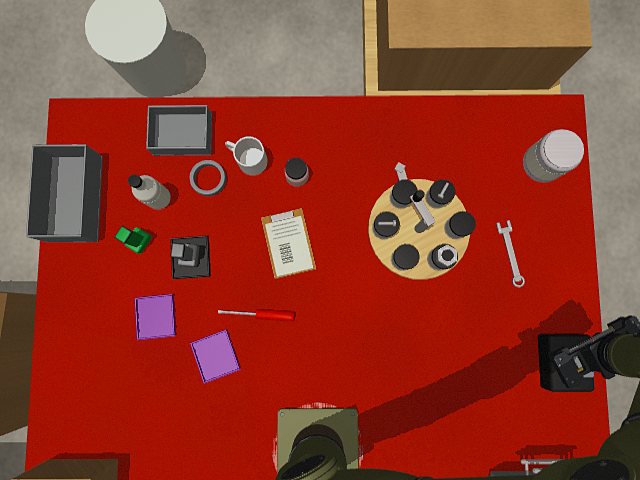

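View pics/side1.png

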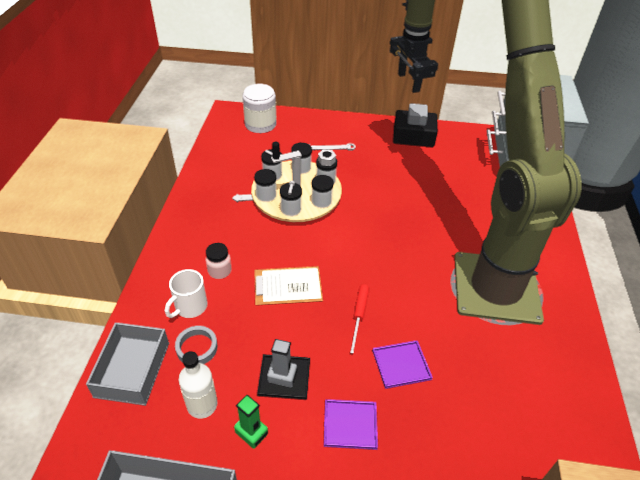

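Run:
```python
import cv2,numpy as np
t=cv2.imread('pics/top1.png');s=cv2.imread('pics/side1.png')
R=lambda i,y,x,h=60,w=80:cv2.resize(i[y:y+h,x:x+w],(400,300),interpolation=cv2.INTER_CUBIC)
cv2.imwrite('pics/c1.png',np.vstack([np.hstack([R(t,225,150),R(t,205,246,75,100)]),np.hstack([R(t,155,350,135,180),R(s,95,375)])]))
```

```text
(no output)
```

View pics/c1.png

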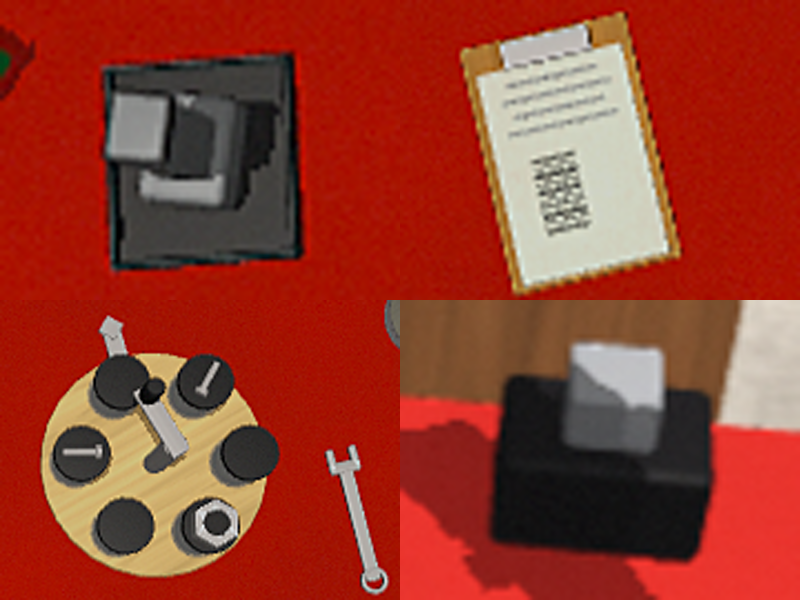

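```bash
cat >> h.py <<'E'
class F(dict): pass
def fz(): # stored copy of top calibration
    import pickle;return pickle.load(open('top.pkl','rb'))
E
python3 - <<'E'
from h import *
import pickle
np.set_printoptions(precision=4,suppress=True)
s=r.snapshot('top');pickle.dump(s,open('top.pkl','wb'))
def P(n,pts,ox,oy,k,z,cx=0,cy=0):
    o=np.array([ray(s,(b-cy)/k+oy-.4,(a-cx)/k+ox-.4,z) for a,b in pts]);print(n,'\n',o[:,:2],o.mean(0)[:2],'sides',np.linalg.norm(np.roll(o,-1,0)-o,axis=1));return o
P('tray',[(105,68),(293,55),(300,257),(115,268)],150,225,5,.012)
P('grip',[(109,95),(170,95),(166,161),(106,157)],150,225,5,.129)
P('headfoot',[(138,203),(222,208)],150,225,5,.004)
P('headtop',[(138,173),(224,182)],150,225,5,.036)
P('board',[(461,50),(625,12),(679,255),(518,293)],246,205,4,.004,400)
P('barcode',[(530,155),(577,152),(590,228),(545,235)],246,205,4,.005,400)
k=400/180
P('disc',[(42,465),(157,352),(268,460),(157,577)],350,155,k,.03,0,300)
P('jars',[(122,383),(205,382),(249,453),(212,526),(123,526),(80,455)],350,155,k,.106,0,300)
P('nut',[(216,523)],350,155,k,.13,0,300)
P('ptr',[(108,317)],350,155,k,.01,0,300)
P('pegtop',[(151,386)],350,155,k,.21,0,300)
P('spray top',[(0,0)],136,181,1,.19)
P('spare',[(0,0)],297,165,1,.078)
P('driver',[(0,0),(74,4)],219,311,1,.01)
E
```

```text
tray 
 [[0.5467 0.3901]
 [0.5532 0.2894]
 [0.4448 0.2831]
 [0.4395 0.3812]] [0.4961 0.3359] sides [0.1009 0.1085 0.0982 0.1076]
grip 
 [[0.5165 0.3533]
 [0.5163 0.3234]
 [0.4838 0.3244]
 [0.486  0.3537]] [0.5007 0.3387] sides [0.0299 0.0325 0.0294 0.0305]
headfoot 
 [[0.4748 0.3723]
 [0.4718 0.3272]] [0.4733 0.3498] sides [0.0452 0.0452]
headtop 
 [[0.4876 0.3639]
 [0.4826 0.3187]] [0.4851 0.3413] sides [0.0455 0.0455]
board 
 [[0.6042 0.1496]
 [0.6297 0.0386]
 [0.4643 0.0026]
 [0.4395 0.11  ]] [0.5344 0.0752] sides [0.1139 0.1692 0.1102 0.1694]
barcode 
 [[0.5321 0.1024]
 [0.5339 0.0708]
 [0.4826 0.062 ]
 [0.4781 0.0921]] [0.5067 0.0818] sides [0.0316 0.0521 0.0304 0.055 ]
disc 
 [[ 0.5661 -0.1387]
 [ 0.7032 -0.2797]
 [ 0.5705 -0.4076]
 [ 0.4321 -0.2713]] [ 0.568  -0.2743] sides [0.1967 0.1842 0.1942 0.1885]
jars 
 [[ 0.6475 -0.2239]
 [ 0.6481 -0.318 ]
 [ 0.5662 -0.3644]
 [ 0.4839 -0.3198]
 [ 0.4845 -0.2207]
 [ 0.565  -0.1745]] [ 0.5659 -0.2702] sides [0.094  0.0941 0.0936 0.0991 0.0928 0.0961]
nut 
 [[ 0.4847 -0.3185]] [ 0.4847 -0.3185] sides [0.]
ptr 
 [[ 0.753  -0.2249]] [ 0.753  -0.2249] sides [0.]
pegtop 
 [[ 0.6198 -0.2368]] [ 0.6198 -0.2368] sides [0.]
spray top 
 [[0.6593 0.4253]] [0.6593 0.4253] sides [0.]
spare 
 [[0.7284 0.0494]] [0.7284 0.0494] sides [0.]
driver 
 [[0.3537 0.2577]
 [0.3423 0.0629]] [0.348  0.1603] sides [0.1952 0.1952]
```

Call:
{"fn": "move_arm", "kwargs": {"targets": [[[0,0,-0.089,0.03,0.025,0.022,1],[0,0,-0.089,0.03,0.025,0.022,1],[0,0,-0.089,0.03,0.025,0.022,1],[0,0,-0.089,0.03,0.025,0.022,1],[0,0,-0.089,0.03,0.025,0.022,1]]], "force": 30}}

```text
clock: 1.75
tool_pos: [0.4135, -0.4388, 0.3594]
eef_rot: [-0.695, 0.719, 0.005, -0.0]
contact_force: [0.6, -0.9, -0.6]
opening: 1.002
```

Call:
{"fn": "move_arm", "kwargs": {"targets": [[[0,0,0,0.01,0.045,0,1],[0,0,0,0.01,0.045,0,1],[0,0,0,0.01,0.045,0,1],[0,0,0,0.01,0.045,0,1],[0,0,0,0.01,0.045,0,1]]]}}

```text
clock: 2.25
tool_pos: [0.4703, -0.2076, 0.3636]
eef_rot: [-0.695, 0.719, -0.002, 0.001]
contact_force: [0.9, 1.1, 0.1]
opening: 0.999
```

Call:
{"fn": "move_arm", "kwargs": {"targets": [[[0,0,0.01,0.004,0.048,0,1],[0,0,0.01,0.004,0.048,0,1],[0,0,0.01,0.004,0.048,0,1],[0,0,0,0.004,0.048,0,1],[0,0,0,0.004,0.048,0,1]]]}}

```text
clock: 2.75
tool_pos: [0.4906, 0.0416, 0.3649]
eef_rot: [-0.706, 0.709, -0.003, 0.003]
contact_force: [1.1, 0.2, -0.3]
opening: 1.001
```

Call:
{"fn": "move_arm", "kwargs": {"targets": [[[0,0,0,0,0.048,0,1],[0,0,0,0,0.048,0,1],[0,0,0,0,0.048,0,1],[0,0,0,0,0.048,0,1],[0,0,0,0,0.04,0,1]]]}}

```text
clock: 3.25
tool_pos: [0.4892, 0.2847, 0.3661]
eef_rot: [-0.706, 0.708, -0.004, 0.004]
contact_force: [0.5, -0.4, 0.1]
opening: 1.003
```

Call:
{"fn": "move_arm", "kwargs": {"targets": [[[0,0,0,0,0.03,-0.01,1],[0,0,0,0,0.02,-0.01,1],[0,0,0,0,0,0,1]]]}}

```text
clock: 3.55
tool_pos: [0.4861, 0.3454, 0.3454]
eef_rot: [0.71, -0.704, 0.002, -0.006]
contact_force: [0.3, 0.1, -1.2]
opening: 1.001
```

Run:
```python
from h import *
s=r.snapshot('wrist');save(s,'w1.png');x=r.get_state();print(x['q'],x['tool_pos'],x['eef_rot'])
print(s['T'][:3,3])
for n,p in dict(grip=(.5007,.3387,.129),tray=(.4961,.3359,.012)).items(): print(n,proj(s,p))
for q in('scanner','tray'):print(q,[(np.round(d['centre']),round(d['score'],2)) for d in r.find_in(s,q)][:3])
```

```text
[-0.59329692  0.5429254  -0.17211637  1.53799278  0.10646561  1.05695603
 -2.3561172 ] [0.48685899 0.34361574 0.34614614] [ 0.70958287 -0.70459061  0.00234138 -0.00622492]
[0.55282797 0.34434279 0.481596  ]
grip (np.float64(202.98772050805565), np.float64(322.96840480027925))
tray (np.float64(193.90791326557857), np.float64(323.768638227117))
scanner [(array([159., 212.]), 0.69), (array([193., 321.]), 0.59)]
tray [(array([188., 344.]), 0.78), (array([291., 265.]), 0.72), (array([371., 366.]), 0.6)]
```

View pics/w1.png

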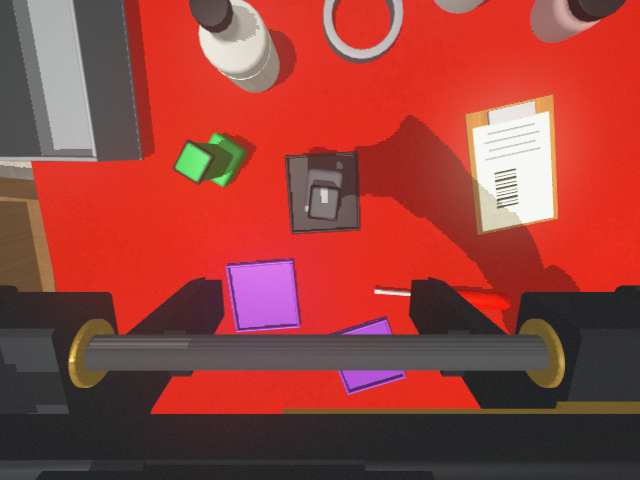

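Run:
```python
import cv2,numpy as np
t=cv2.imread('pics/w1.png')[145:240,265:385]
t=cv2.convertScaleAbs(t,alpha=1.8)
cv2.imwrite('pics/c2.png',cv2.resize(t,(720,570),interpolation=cv2.INTER_CUBIC))
```

```text
(no output)
```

View pics/c2.png

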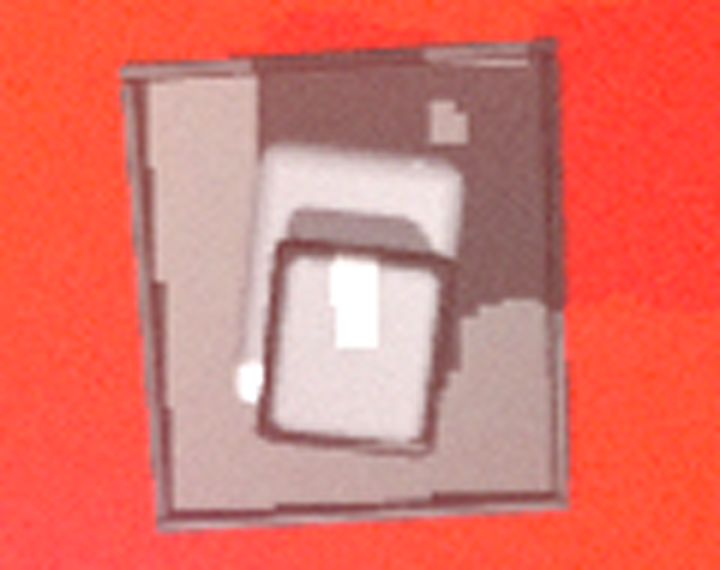

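Run:
```python
from h import *
np.set_printoptions(precision=4,suppress=True)
s=r.snapshot('wrist')
for n,pts,z in [('grip',[(277,240),(460,260),(432,455),(257,440)],.129),('tray',[(121,64),(556,42),(568,505),(160,528)],.012),('head',[(262,147),(465,165)],.036)]:
    o=np.array([ray(s,b/6+145-.4,a/6+265-.4,z) for a,b in pts]);print(n,o[:,:2],o.mean(0),np.linalg.norm(np.roll(o,-1,0)-o,axis=1))
    d=np.roll(o,-1,0)-o; print(np.degrees(np.arctan2(d[:,1],d[:,0])))
```

```text
grip [[0.5227 0.3462]
 [0.5193 0.3143]
 [0.4848 0.3186]
 [0.4874 0.3498]] [0.5035 0.3322 0.129 ] [0.032  0.0348 0.0313 0.0355]
[-96.0115 172.9784  85.2121  -5.8431]
tray [[0.5514 0.3837]
 [0.5565 0.2855]
 [0.4496 0.2791]
 [0.4436 0.3766]] [0.5003 0.3312 0.012 ] [0.0983 0.1071 0.0977 0.108 ]
[ -87.0436 -176.5622   93.5082    3.7705]
head [[0.5342 0.3512]
 [0.5305 0.3071]] [0.5324 0.3292 0.036 ] [0.0442 0.0442]
[-94.8045  85.1955]
```

Call:
{"fn": "move_arm", "kwargs": {"targets": [[[-0.003,0.006,-0.05,0.005,-0.003,-0.03,1],[-0.003,0.006,-0.05,0.005,-0.003,-0.04,1],[0,0,0,0.005,-0.003,-0.04,1],[0,0,0,0,0,-0.03,1],[0,0,0,0,0,0,1]]]}}

```text
clock: 4.25
tool_pos: [0.5102, 0.322, 0.2097]
eef_rot: [-0.665, 0.747, -0.005, 0.005]
contact_force: [-0.6, -0.8, -0.7]
opening: 0.999
```

Run:
```python
from h import *
s=r.snapshot('wrist');save(s,'w2.png');x=r.get_state();print(x['q'],x['tool_pos'],x['eef_rot'])
for p in [(.5035,.332,.129),(.5007,.3387,.129),(.502,.335,.129)]: print(proj(s,p))
```

```text
[-0.57560379  0.69897005 -0.11906504  1.68641749  0.12780131  0.74886706
 -2.44793553] [0.51163155 0.32246019 0.21186495] [-0.6643097   0.74740246 -0.00562693  0.00710781]
(np.float64(265.8066866950877), np.float64(301.3907537223168))
(np.float64(270.7631232131807), np.float64(292.1643092800927))
(np.float64(268.37135554392), np.float64(297.2977906967404))
```

View pics/w2.png

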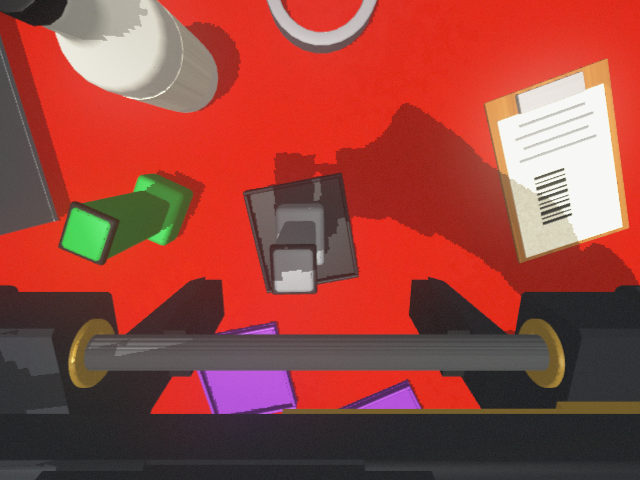

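Call:
{"fn": "move_arm", "kwargs": {"targets": [[[0,0.009,0,-0.005,0.008,-0.01,1],[0,0.009,0,-0.005,0.007,-0.02,1],[0,0,0,0,0,0,1]]]}}

```text
clock: 4.6
tool_pos: [0.5045, 0.3394, 0.1868]
eef_rot: [-0.663, 0.748, 0.0, 0.005]
contact_force: [-0.6, -0.5, -0.7]
opening: 0.996
```

Run:
```python
from h import *
x=r.get_state();print(x['tool_pos'],x['eef_rot'],x['clock'])
s=r.snapshot('wrist');save(s,'w3.png')
x=r.get_state();print(x['tool_pos'],x['eef_rot'],x['clock'])
```

```text
[0.50453985 0.33937346 0.18679982] [-6.63152978e-01  7.48465411e-01  3.03837072e-04  5.25014817e-03] 4.6
[0.50588109 0.33944549 0.18830307] [-6.62923601e-01  7.48656431e-01 -1.92367770e-04  6.76827453e-03] 4.65
```

Call:
{"fn": "move_arm", "kwargs": {"targets": [[[0,0.005,0,-0.002,-0.001,-0.025,1],[0,0,0,-0.001,0,-0.025,1],[0,0,0,0,0,-0.02,1],[0,0,0,0,0,-0.01,1],[0,0,0,0,0,0,1]]]}}

```text
clock: 5.15
tool_pos: [0.5091, 0.3422, 0.1158]
eef_rot: [-0.663, 0.749, 0.0, 0.014]
contact_force: [0.3, -0.0, -0.6]
opening: 0.997
```

Call:
{"fn": "move_arm", "kwargs": {"targets": [[[-0.01,0.011,0,-0.005,-0.003,-0.01,1],[-0.009,0.01,0,-0.004,-0.002,-0.01,1],[0,0,0,0,0,0,1]]]}}

```text
clock: 5.45
tool_pos: [0.5012, 0.3379, 0.0976]
eef_rot: [-0.662, 0.749, -0.0, 0.002]
contact_force: [-0.1, -0.2, -0.1]
opening: 1.001
```

Well placed; close.

Call:
{"fn": "move_arm", "kwargs": {"targets": [[[0,0,0,0,0,0,0],[0,0,0,0,0,0,0],[0,0,0,0,0,0,0],[0,0,0,0,0,0,0],[0,0,0,0,0,0,0]]], "force": 30}}

```text
clock: 5.95
tool_pos: [0.502, 0.3385, 0.0988]
eef_rot: [-0.662, 0.749, -0.0, 0.003]
contact_force: [0.0, -0.6, -0.2]
opening: 0.567
```

Call:
{"fn": "move_arm", "kwargs": {"targets": [[[0,0,0,0,0,0,0],[0,0,0,0,0,0,0]]]}}

```text
clock: 6.15
tool_pos: [0.5021, 0.3385, 0.0989]
eef_rot: [-0.662, 0.749, -0.0, 0.003]
contact_force: [0.6, -0.1, -1.2]
opening: 0.39
```

Call:
{"fn": "move_arm", "kwargs": {"targets": [[[0,0,0,0,0,0,0],[0,0,0,0,0,0,0],[0,0,0,0,0,0,0]]]}}

```text
clock: 6.45
tool_pos: [0.5021, 0.3386, 0.0989]
eef_rot: [-0.662, 0.749, -0.0, 0.003]
contact_force: [0.5, -1.6, -0.1]
opening: 0.337
```

Call:
{"fn": "move_arm", "kwargs": {"targets": [[[0,0,0,0,0,0.01,0],[0,0,0,0,0,0.02,0],[0,0,0,0,0,0.02,0],[0,0,0,0,0,0.02,0],[0,0,0,0,0,0,0]]]}}

```text
clock: 6.95
tool_pos: [0.5004, 0.3372, 0.1714]
eef_rot: [-0.663, 0.749, -0.0, 0.001]
contact_force: [0.2, 0.2, -2.2]
opening: 0.34
```

Call:
{"fn": "move_arm", "kwargs": {"targets": [[[0,0,0,0.001,-0.02,0,0],[0,0,0,0.001,-0.035,0,0],[0,0,0,0.001,-0.04,0,0],[0,0,0,0.001,-0.04,0,0],[0,0,0,0.001,-0.04,0,0]]]}}

```text
clock: 7.45
tool_pos: [0.502, 0.166, 0.1697]
eef_rot: [-0.668, 0.744, 0.003, 0.003]
contact_force: [0.9, -0.7, -2.3]
opening: 0.34
```

Call:
{"fn": "move_arm", "kwargs": {"targets": [[[0,0,0,0,-0.035,-0.003,0],[0,0,0,0,-0.025,-0.003,0],[0,0,0,0,-0.01,-0.003,0],[0,0,0,0,0,0,0]]]}}

```text
clock: 7.85
tool_pos: [0.4996, 0.085, 0.1581]
eef_rot: [-0.664, 0.748, 0.003, -0.001]
contact_force: [0.3, -0.3, -2.0]
opening: 0.336
```

Run:
```python
from h import *
x=r.get_state();print(x['tool_pos'],x['eef_rot'],x['clock'])
import pickle,cv2
for n,(w) in {'w1.png':None}.items(): pass
s=r.snapshot('side');save(s,'s2.png')
print(proj(s,(.507,.082,.005)),proj(s,np.array(x['tool_pos'])-[0,0,.095]))
cv2.imwrite('pics/s2c.png',cv2.resize(cv2.imread('pics/s2.png')[180:330,200:400],(800,600),interpolation=cv2.INTER_CUBIC))
```

```text
[0.49962868 0.08502651 0.15813116] [-0.66388891  0.74782524  0.00259399 -0.00148448] 7.85
(np.float64(286.8359062213041), np.float64(297.08843245382496)) (np.float64(273.4159593293788), np.float64(299.73288550836816))
```

View pics/s2c.png

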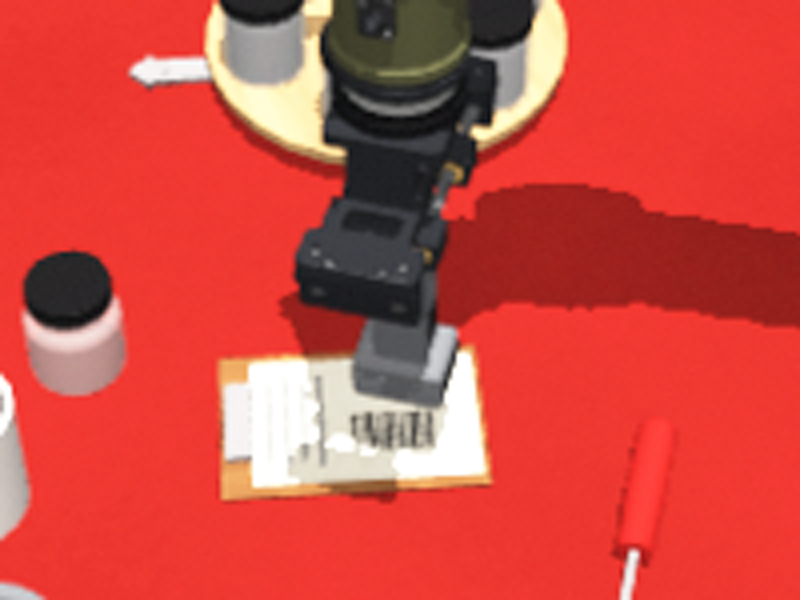

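Call:
{"fn": "move_arm", "kwargs": {"targets": [[[0,0,0,0.004,-0.002,0.002,0],[0,0,0,0.002,-0.001,0,0],[0,0,0,0,0,0,0],[0,0,0,0,0,0,0],[0,0,0,0,0,0,0]]]}}

```text
clock: 8.4
tool_pos: [0.5072, 0.0907, 0.1608]
eef_rot: [-0.668, 0.744, 0.004, 0.002]
contact_force: [-0.6, 0.0, -2.6]
opening: 0.34
```

Call:
{"fn": "move_arm", "kwargs": {"targets": [[[0,0,0,0,0,0,0],[0,0,0,0,0,0,0],[0,0,0,0,0,0,0],[0,0,0,0,0,0,0],[0,0,0,0,0,0,0]]]}}

```text
clock: 8.9
tool_pos: [0.5069, 0.0912, 0.1608]
eef_rot: [-0.668, 0.744, 0.004, 0.001]
contact_force: [0.3, 0.2, -2.3]
opening: 0.339
```

Call:
{"fn": "move_arm", "kwargs": {"targets": [[[0,0,0,0,0,0,0],[0,0,0,0,0,0,0],[0,0,0,0,0,0,0],[0,0,0,0,0,0,0],[0,0,0,0,0,0,0]]]}}

```text
clock: 9.4
tool_pos: [0.5069, 0.091, 0.1608]
eef_rot: [-0.668, 0.744, 0.004, 0.001]
contact_force: [-0.0, 1.1, -2.1]
opening: 0.34
```

Call:
{"fn": "move_arm", "kwargs": {"targets": [[[0,0,0,0,0,0,0],[0,0,0,0,0,0,0],[0,0,0,0,0,0,0],[0,0,0,0,0,0,0],[0,0,0,0,0,0,0]]]}}

```text
clock: 9.9
tool_pos: [0.5069, 0.091, 0.1608]
eef_rot: [-0.668, 0.744, 0.004, 0.001]
contact_force: [0.0, -0.4, -2.2]
opening: 0.336
```

Call:
{"fn": "move_arm", "kwargs": {"targets": [[[0,0,0,0,0,0,0],[0,0,0,0,0,0,0],[0,0,0,0,0,0,0],[0,0,0,0,0,0,0],[0,0,0,0,0,0,0]]]}}

```text
clock: 10.4
tool_pos: [0.5069, 0.091, 0.1608]
eef_rot: [-0.668, 0.744, 0.004, 0.001]
contact_force: [0.2, 1.4, -0.9]
opening: 0.336
```

Call:
{"fn": "move_arm", "kwargs": {"targets": [[[0,0,0,0,-0.005,0,0],[0,0,0,0,-0.004,0,0],[0,0,0,0,0,0,0],[0,0,0,0,0,0,0],[0,0,0,0,0,0,0]]]}}

```text
clock: 10.9
tool_pos: [0.5069, 0.0806, 0.1608]
eef_rot: [-0.668, 0.744, 0.004, 0.001]
contact_force: [0.7, -0.0, -2.8]
opening: 0.34
```

Call:
{"fn": "move_arm", "kwargs": {"targets": [[[0,0,0,0,0,0,0],[0,0,0,0,0,0,0],[0,0,0,0,0,0,0],[0,0,0,0,0,0,0],[0,0,0,0,0,0,0]]]}}

```text
clock: 11.4
tool_pos: [0.5069, 0.0811, 0.1608]
eef_rot: [-0.668, 0.744, 0.004, 0.001]
contact_force: [1.1, -0.0, -2.5]
opening: 0.339
```

Call:
{"fn": "move_arm", "kwargs": {"targets": [[[0,0,0,0,0,0,0],[0,0,0,0,0,0,0],[0,0,0,0,0,0,0],[0,0,0,0,0,0,0],[0,0,0,0,0,0,0]]]}}

```text
clock: 11.9
tool_pos: [0.5069, 0.0812, 0.1609]
eef_rot: [-0.668, 0.744, 0.004, 0.001]
contact_force: [0.2, -0.1, -2.0]
opening: 0.34
```

Call:
{"fn": "move_arm", "kwargs": {"targets": [[[0,0,0,0,0,0,0],[0,0,0,0,0,0,0],[0,0,0,0,0,0,0],[0,0,0,0,0,0,0],[0,0,0,0,0,0,0]]]}}

```text
clock: 12.4
tool_pos: [0.5069, 0.0812, 0.1608]
eef_rot: [-0.668, 0.744, 0.004, 0.001]
contact_force: [-0.6, 1.1, -1.6]
opening: 0.334
```

Call:
{"fn": "move_arm", "kwargs": {"targets": [[[0,0,0,0,0,0,0],[0,0,0,0,0,0,0],[0,0,0,0,0,0,0],[0,0,0,0,0,0,0],[0,0,0,0,0,0,0]]]}}

```text
clock: 12.9
tool_pos: [0.5069, 0.0812, 0.1608]
eef_rot: [-0.668, 0.744, 0.004, 0.001]
contact_force: [-0.4, -0.0, -2.2]
opening: 0.341
```

Call:
{"fn": "move_arm", "kwargs": {"targets": [[[0,0,0,-0.001,0.02,0.005,0],[0,0,0,-0.001,0.035,0.005,0],[0,0,0,-0.001,0.04,0,0],[0,0,0,-0.001,0.04,0,0],[0,0,0,-0.001,0.04,0,0]]]}}

```text
clock: 13.4
tool_pos: [0.5022, 0.2518, 0.171]
eef_rot: [-0.662, 0.749, 0.002, -0.001]
contact_force: [0.6, 0.2, -2.3]
opening: 0.334
```

Call:
{"fn": "move_arm", "kwargs": {"targets": [[[0,0,0,-0.001,0.035,0,0],[0,0,0,-0.001,0.025,0,0],[0,0,0,0,0.01,0,0],[0,0,0,0,0,0,0],[0,0,0,0,0,0,0]]]}}

```text
clock: 13.9
tool_pos: [0.4974, 0.3314, 0.1705]
eef_rot: [-0.666, 0.746, 0.003, -0.0]
contact_force: [-0.0, 0.3, -2.1]
opening: 0.341
```

Lower: 0.1705 → 0.099 needs −0.0715.

Call:
{"fn": "move_arm", "kwargs": {"targets": [[[0,0,0,0.001,0.002,-0.015,0],[0,0,0,0,0.002,-0.02,0],[0,0,0,0,0,-0.015,0],[0,0,0,0,0,0,0],[0,0,0,0,0,0,0]]]}}

```text
clock: 14.4
tool_pos: [0.5008, 0.3252, 0.1161]
eef_rot: [-0.662, 0.75, 0.001, -0.003]
contact_force: [0.9, 0.5, -2.4]
opening: 0.336
```

Call:
{"fn": "move_arm", "kwargs": {"targets": [[[0,0,0,-0.001,0.005,-0.004,0],[0,0,0,0,0.004,-0.004,0],[0,0,0,0,0,-0.003,0],[0,0,0,0,0,0,0],[0,0,0,0,0,0,0]]]}}

```text
clock: 14.9
tool_pos: [0.501, 0.3346, 0.1057]
eef_rot: [-0.661, 0.75, 0.001, -0.002]
contact_force: [0.1, 0.6, -1.8]
opening: 0.339
```

Call:
{"fn": "move_arm", "kwargs": {"targets": [[[0,0,0,-0.001,0,-0.003,0],[0,0,0,0,0,-0.002,0],[0,0,0,0,0,-0.002,0],[0,0,0,0,0,0,0]]]}}

```text
clock: 15.3
tool_pos: [0.5002, 0.3349, 0.099]
eef_rot: [-0.661, 0.75, 0.001, -0.001]
contact_force: [-0.1, 1.1, 0.4]
opening: 0.336
```

Load has gone to about 0 N: it is on the floor of the tray. Open slowly enough and rise.

Call:
{"fn": "move_arm", "kwargs": {"targets": [[[0,0,0,0,0,0,1],[0,0,0,0,0,0,1],[0,0,0,0,0,0,1],[0,0,0,0,0,0,1],[0,0,0,0,0,0,1]]]}}

```text
clock: 15.8
tool_pos: [0.5011, 0.3353, 0.0997]
eef_rot: [-0.661, 0.751, 0.0, -0.0]
contact_force: [-0.2, 0.5, 1.0]
opening: 0.769
```

Call:
{"fn": "move_arm", "kwargs": {"targets": [[[0,0,0,0,0,0,1],[0,0,0,0,0,0,1],[0,0,0,0,0,0.02,1],[0,0,0,0,0,0.03,1],[0,0,0,0,0,0.04,1]]]}}

```text
clock: 16.3
tool_pos: [0.4975, 0.3327, 0.1864]
eef_rot: [-0.661, 0.75, 0.001, -0.007]
contact_force: [0.4, 0.4, -0.0]
opening: 1.002
```

Call:
{"fn": "move_arm", "kwargs": {"targets": [[[0,0,0,0,0,0.05,1],[0,0,0,0,0,0.05,1],[0,0,0,0,-0.03,0.03,1],[0,0,0,0,-0.048,0,1],[0,0,0,0,-0.048,0,1]]]}}

```text
clock: 16.8
tool_pos: [0.4972, 0.2136, 0.3276]
eef_rot: [-0.666, 0.746, 0.002, 0.001]
contact_force: [1.3, -0.8, 0.1]
opening: 1.002
```

Run:
```python
from h import *
s=r.snapshot('top');save(s,'t2.png')
f=cv2.imread('pics/t2.png');R=lambda i,y,x,h=60,w=80:cv2.resize(i[y:y+h,x:x+w],(400,300),interpolation=cv2.INTER_CUBIC)
cv2.imwrite('pics/c3.png',np.hstack([R(f,225,150),R(f,155,350,135,180)]))
```

```text
(no output)
```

View pics/c3.png

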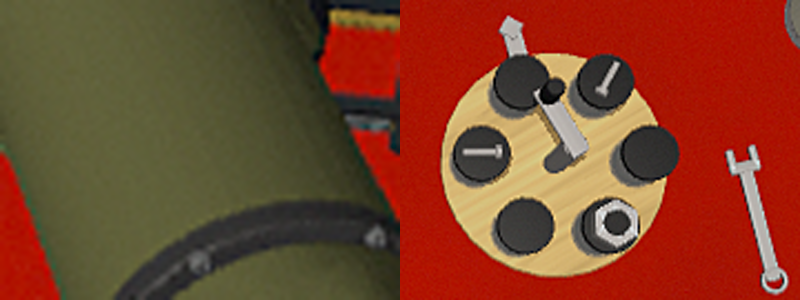

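Call:
{"fn": "move_arm", "kwargs": {"targets": [[[0,0,0,0.012,-0.045,0,1],[0,0,0,0.012,-0.045,0,1],[0,0,0,0.012,-0.045,0,1],[0,0,0,0.012,-0.045,0,1],[0,0,0,0.012,-0.045,0,1]]], "force": 40}}

```text
clock: 17.35
tool_pos: [0.5553, -0.017, 0.3289]
eef_rot: [-0.665, 0.747, 0.0, 0.0]
contact_force: [0.4, 0.1, -0.1]
opening: 1.005
```

Call:
{"fn": "move_arm", "kwargs": {"targets": [[[0,0,0,0.012,-0.045,0,1],[0,0,0,0.012,-0.045,0,1],[0,0,0,0.012,-0.04,0,1],[0,0,0,0.01,-0.03,0,1],[0,0,0,0,0,0,1]]]}}

```text
clock: 17.85
tool_pos: [0.6012, -0.1933, 0.3279]
eef_rot: [-0.66, 0.751, -0.001, -0.002]
contact_force: [-0.3, -0.8, -0.6]
opening: 0.999
```

Run:
```python
from h import *
x=r.get_state();print(x['tool_pos'],x['eef_rot'],x['q'])
s=r.snapshot('wrist');save(s,'w4.png')
print(proj(s,(.6198,-.2368,.21)),proj(s,(.567,-.272,.159)))
t=r.snapshot('side');f=t['frame'][300:420,200:360,::-1]
a=cv2.imread('pics/w4.png')
g=cv2.resize(f,(320,240),interpolation=cv2.INTER_CUBIC)
cv2.imwrite('pics/c4.png',np.vstack([cv2.resize(a,(480,360)),np.hstack([g,np.zeros((240,160,3),np.uint8)])]))
```

```text
[ 0.60117722 -0.19331008  0.3279297 ] [-0.66043081  0.75088219 -0.00145931 -0.00222613] [ 0.29829351  0.61831941 -0.11560842  1.4433334   0.08170443  1.08482896
 -1.53310507]
(np.float64(208.03014255689595), np.float64(367.73603034764693)) (np.float64(248.77981632519007), np.float64(401.4207541834371))
```

View pics/c4.png

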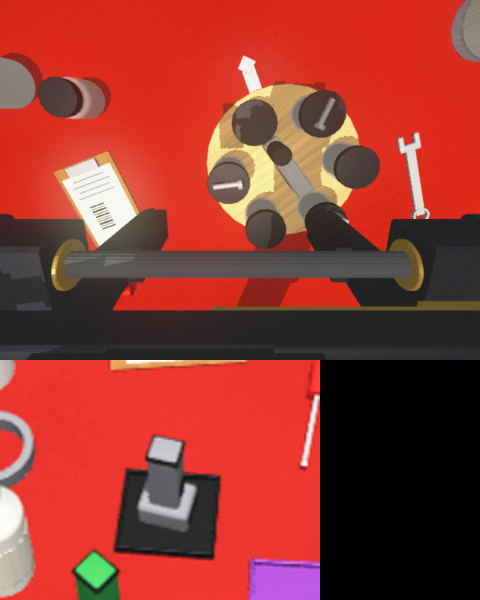

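Call:
{"fn": "move_arm", "kwargs": {"targets": [[[0,0,0,0.01,-0.025,0,1],[0,0,0,0.008,-0.018,-0.02,1],[0,0,0,0,0,-0.03,1],[0,0,0,0,0,-0.03,1],[0,0,0,0,0,0,1]]]}}

```text
clock: 18.45
tool_pos: [0.621, -0.2182, 0.2477]
eef_rot: [-0.669, 0.744, 0.002, 0.003]
contact_force: [0.1, 0.8, -0.3]
opening: 1.003
```

Call:
{"fn": "move_arm", "kwargs": {"targets": [[[0,0,0,0,-0.011,0,1],[0,0,0,0,-0.01,-0.01,1],[0,0,0,0,0,-0.01,1],[0,0,0,0,0,0,1]]]}}

```text
clock: 18.85
tool_pos: [0.6236, -0.2376, 0.2309]
eef_rot: [-0.67, 0.742, 0.0, 0.005]
contact_force: [-0.6, 1.2, 0.1]
opening: 0.999
```

Call:
{"fn": "move_arm", "kwargs": {"targets": [[[0,0,0,0,0,-0.015,1],[0,0,0,0,0,-0.015,1],[0,0,0,0,0,0,1]]]}}

```text
clock: 19.15
tool_pos: [0.6248, -0.2381, 0.2022]
eef_rot: [-0.67, 0.742, -0.001, 0.006]
contact_force: [-0.7, 0.5, -0.5]
opening: 1.003
```

Call:
{"fn": "move_arm", "kwargs": {"targets": [[[-0.008,0.009,0,-0.003,-0.001,-0.01,1],[0,0,0,-0.002,0,-0.008,1],[0,0,0,0,0,0,1]]]}}

```text
clock: 19.45
tool_pos: [0.6204, -0.2393, 0.1849]
eef_rot: [-0.67, 0.742, -0.003, 0.0]
contact_force: [0.2, -0.3, -0.5]
opening: 0.999
```

Call:
{"fn": "move_arm", "kwargs": {"targets": [[[0,0,0,0,0,0,0],[0,0,0,0,0,0,0],[0,0,0,0,0,0,0],[0,0,0,0,0,0,0],[0,0,0,0,0,0,0]]]}}

```text
clock: 19.95
tool_pos: [0.6213, -0.2395, 0.1863]
eef_rot: [-0.67, 0.742, -0.004, 0.001]
contact_force: [0.2, 0.3, -0.3]
opening: 0.57
```

Call:
{"fn": "move_arm", "kwargs": {"targets": [[[0,0,0,0,0,0,0],[0,0,0,0,0,0,0],[0,0,0,0,0,0,0],[0,0,0,0,0,0,0],[0,0,0,0,0,0,0]]]}}

```text
clock: 20.45
tool_pos: [0.6209, -0.2411, 0.1866]
eef_rot: [-0.67, 0.743, -0.004, 0.0]
contact_force: [0.7, 1.0, 0.1]
opening: 0.234
```

Call:
{"fn": "move_arm", "kwargs": {"targets": [[[0,0,0,-0.006,0.009,0,0],[0,0,0,-0.0075,0.0075,0,0],[0,0,0,-0.0085,0.006,0,0],[0,0,0,0,0,0,0]]]}}

```text
clock: 20.85
tool_pos: [0.5991, -0.2199, 0.1865]
eef_rot: [-0.669, 0.743, -0.007, 0.001]
contact_force: [-3.9, -0.1, 2.9]
opening: 0.238
```

Call:
{"fn": "move_arm", "kwargs": {"targets": [[[0,0,0,-0.0095,0.004,0,0],[0,0,0,-0.01,0.003,0,0],[0,0,0,-0.0105,0.0012,0,0],[0,0,0,-0.0105,-0.0006,0,0],[0,0,0,0,0,0,0]]]}}

```text
clock: 21.35
tool_pos: [0.5599, -0.2128, 0.1865]
eef_rot: [-0.669, 0.743, -0.01, 0.003]
contact_force: [-4.6, -2.2, 2.2]
opening: 0.233
```

Call:
{"fn": "move_arm", "kwargs": {"targets": [[[0,0,0,-0.0104,-0.0018,0,0],[0,0,0,-0.0097,-0.0039,0,0],[0,0,0,-0.0089,-0.0056,0,0],[0,0,0,-0.0078,-0.007,0,0],[0,0,0,0,0,0,0]]]}}

```text
clock: 21.85
tool_pos: [0.527, -0.2296, 0.1866]
eef_rot: [-0.67, 0.742, -0.013, 0.007]
contact_force: [-1.4, -4.3, -0.1]
opening: 0.231
```

Call:
{"fn": "move_arm", "kwargs": {"targets": [[[0.002,0.006,0,-0.008,-0.0078,0,0],[0.002,0.006,0,-0.006,-0.0089,0,0],[0.002,0.006,0,-0.0039,-0.0097,0,0],[0,0,0,-0.0022,-0.0102,0,0],[0,0,0,0,0,0,0]]]}}

```text
clock: 22.35
tool_pos: [0.5097, -0.2662, 0.1866]
eef_rot: [-0.672, 0.741, -0.005, 0.006]
contact_force: [1.5, -4.3, -4.7]
opening: 0.232
```

Call:
{"fn": "move_arm", "kwargs": {"targets": [[[0,0.004,0,-0.0007,-0.01,0,0],[0,0,0,0.0009,-0.009,0,0],[0,0,0,0,0,0,0]]]}}

```text
clock: 22.65
tool_pos: [0.5107, -0.2842, 0.1866]
eef_rot: [-0.672, 0.741, -0.003, 0.005]
contact_force: [2.2, -2.6, -3.7]
opening: 0.238
```

Run:
```python
from h import *
from scipy.optimize import least_squares
p=np.array([(.6209,-.2411),(.5991,-.2199),(.5599,-.2128),(.527,-.2296),(.5097,-.2662)])
print(least_squares(lambda c:np.hypot(*(p-c).T)-.06,[.567,-.27]).x)
x=r.get_state();print(x['tool_pos'],x['clock'])
s=r.snapshot('top');save(s,'t3.png');b=r.snapshot('side');save(b,'s3.png')
R=lambda i,y,x,h,w:cv2.resize(i[y:y+h,x:x+w],(4*w,4*h),interpolation=cv2.INTER_CUBIC)
cv2.imwrite('pics/c5.png',np.hstack([R(cv2.imread('pics/t3.png'),150,355,150,100),R(cv2.imread('pics/s3.png'),120,225,150,100)]))
```

```text
[ 0.56943657 -0.27202783]
[ 0.51066742 -0.28421793  0.18659031] 22.65
```

View pics/c5.png

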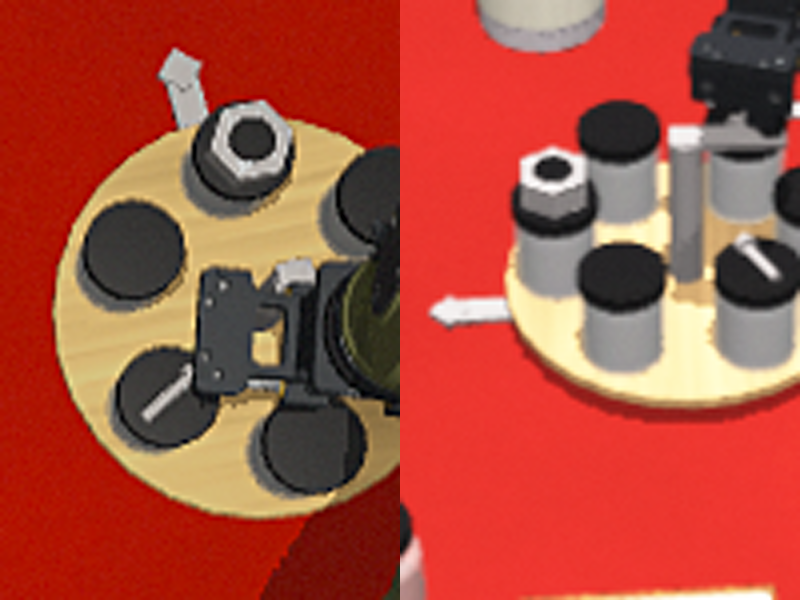

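Run:
```python
from h import *
from scipy.optimize import least_squares
np.set_printoptions(precision=4,suppress=True)
s=r.snapshot('top');b=r.snapshot('side')
def M(cam,ox,oy,px,z): return ray(cam,px[1]/4+oy-.4,px[0]/4+ox-.4,z)[:2]
A=lambda v:np.degrees(np.arctan2(v[1],v[0]))
for nm,cam,ox,oy,tip,sh,nut,lids in [('top',s,355,150,(179,49),(190,122),(252,142),[(134,250),(165,398),(313,447),(242,152)]),
   ('side',b,125+100,120,(432,312),(510,309),(553,169),[(620,280),(759,272),(619,131),(553,203)])]:
    k=400 if nm=='side' else 0
    f=lambda p,z:M(cam,ox,oy,(p[0]-k,p[1]),z)
    L=np.array([f(p,.106) for p in lids]);c=least_squares(lambda c:np.hypot(*(L-c).T)-.095,[.567,-.272])
    print(nm,'axis',c.x,c.fun,'lids',[A(l-c.x) for l in L])
    t=f(tip,.012);q=f(sh,.012);n=f(nut,.13)
    for C in (c.x,np.array([.568,-.272])):
        print(' tip',t,np.hypot(*(t-C)),A(t-C),'shaft dir',A(t-q),'nut',n,np.hypot(*(n-C)),A(n-C))
```

```text
top axis [ 0.565  -0.2708] [-0.0004  0.0004  0.0002  0.0007] lids [np.float64(70.76872272986395), np.float64(130.82442022593818), np.float64(-168.79080618385962), np.float64(11.950650695615323)]
 tip [ 0.7535 -0.2278] 0.1933505531319109 12.84820676889607 shaft dir 6.860122890933205 nut [ 0.659  -0.2528] 0.09574551311904506 10.788740808368422
 tip [ 0.7535 -0.2278] 0.1906799726793232 13.412450450653358 shaft dir 6.860122890933205 nut [ 0.659  -0.2528] 0.09301697435023318 11.885391626163086
side axis [ 0.5663 -0.2613] [ 0.0013 -0.0011  0.0003 -0.0014] lids [np.float64(72.11392267667108), np.float64(133.23186887903373), np.float64(-50.56036053253307), np.float64(10.315345424262977)]
 tip [ 0.7492 -0.2177] 0.18804110959478954 13.403483382705993 shaft dir 12.216806866897992 nut [ 0.659  -0.2533] 0.09309359424677763 4.949095621819609
 tip [ 0.7492 -0.2177] 0.1891267572960979 16.675437465817375 shaft dir 12.216806866897992 nut [ 0.659  -0.2533] 0.09290434738974836 11.619440110389673
```

Call:
{"fn": "move_arm", "kwargs": {"targets": [[[0,0,0,0.0003,-0.002,0,0],[0,0,0,0,0,0,0],[0,0,0,0,0,0,0],[0,0,0,0,0,0,0],[0,0,0,0,0,0,0]]]}}

```text
clock: 23.35
tool_pos: [0.5104, -0.2826, 0.1865]
eef_rot: [-0.673, 0.739, -0.001, 0.005]
contact_force: [0.9, -2.0, -4.2]
opening: 0.235
```

Run:
```python
from h import *
x=r.get_state();print(x['tool_pos'],x['clock'],x['opening'],x['contact_force'],abs(x['qd']).max())
s=r.snapshot('top');save(s,'t4.png');b=r.snapshot('side');save(b,'s4.png')
R=lambda i,y,x,h,w:cv2.resize(i[y:y+h,x:x+w],(4*w,4*h),interpolation=cv2.INTER_CUBIC)
cv2.imwrite('pics/c6.png',np.hstack([R(cv2.imread('pics/t4.png'),150,355,150,100),R(cv2.imread('pics/s4.png'),300,230,150,100)]))
```

```text
[ 0.51037666 -0.28260225  0.18654911] 23.35 0.23477984322874323 [ 0.94571475 -1.99795962 -4.19980327] 0.0012726871173934938
```

View pics/c6.png

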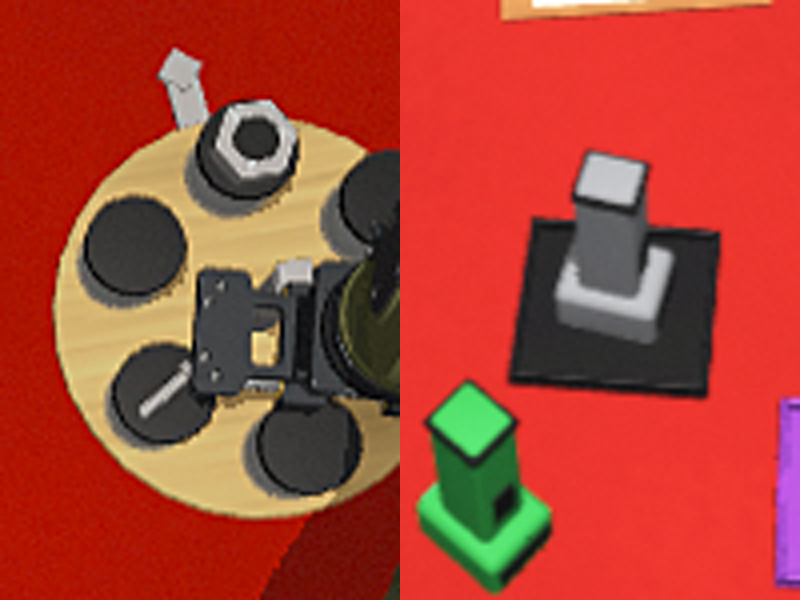

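Call:
{"fn": "move_arm", "kwargs": {"targets": [[[0,0,0,0.001,-0.004,0,0],[0,0,0,0.0005,-0.004,0,0],[0,0,0,0,0,0,0],[0,0,0,0,0,0,0],[0,0,0,0,0,0,0]]]}}

```text
clock: 23.95
tool_pos: [0.5118, -0.2887, 0.1865]
eef_rot: [-0.674, 0.739, 0.001, 0.006]
contact_force: [0.3, 1.6, -1.3]
opening: 0.236
```

```bash
cat > d.py <<'E'
# disc rotation between t3.png/t4.png and now, by lid centres (dark circles) in the top view
from h import *
from scipy.optimize import least_squares
s=r.snapshot('top');save(s,'t5.png');x=r.get_state();print(x['tool_pos'],x['clock'],x['contact_force'])
def lids(n):
    i=cv2.cvtColor(cv2.imread('pics/'+n),cv2.COLOR_BGR2HSV)[150:300,355:455]
    m=((i[...,2]<75)&(i[...,1]<110)).astype(np.uint8); m=cv2.morphologyEx(m,cv2.MORPH_OPEN,np.ones((3,3)))
    k,l,st,c=cv2.connectedComponentsWithStats(m); a=[]
    for j in range(1,k):
        if st[j,4]>250: a.append((np.round(c[j],1).tolist(),int(st[j,4])))
    return a
for n in('t3.png','t4.png','t5.png'):
    print(n,lids(n))
    i=cv2.cvtColor(cv2.imread('pics/'+n),cv2.COLOR_BGR2GRAY)
    ci=cv2.HoughCircles(cv2.resize(i[150:300,355:455],None,fx=4,fy=4,interpolation=cv2.INTER_CUBIC),cv2.HOUGH_GRADIENT,1,80,param1=120,param2=18,minRadius=44,maxRadius=56)
    if ci is not None:
        for u,v,q in ci[0]:
            w=ray(s,v/4+150-.4,u/4+355-.4,.106)[:2]-[.565,-.2708];print('  ',u,v,q,'r',round(np.hypot(*w),4),'ang',round(np.degrees(np.arctan2(w[1],w[0])),1))
E
python3 d.py
```

```text
[ 0.51180139 -0.28870139  0.18654411] 24.0 [ 0.06576515  1.01751682 -1.22299974]
t3.png [([93.4, 54.4], 434), ([32.8, 62.4], 485), ([65.6, 95.6], 1646)]
   164.5 396.5 49.9 r 0.0951 ang 130.3
   245.5 147.5 49.9 r 0.098 ang 10.3
   131.5 249.5 51.0 r 0.0962 ang 70.9
   312.5 441.5 52.1 r 0.0919 ang -168.5
   390.5 194.5 55.4 r 0.0979 ang -47.9
t4.png [([93.8, 55.2], 403), ([33.2, 61.4], 481), ([73.1, 93.8], 1313), ([39.5, 98.7], 380)]
   134.5 242.5 48.6 r 0.0959 ang 68.0
   246.5 149.5 51.0 r 0.0966 ang 10.1
   309.5 440.5 54.3 r 0.0909 ang -169.6
   163.5 392.5 52.1 r 0.0939 ang 128.9
   240.5 333.5 54.3 r 0.0328 ang 132.5
   392.5 198.5 54.0 r 0.097 ang -49.5
t5.png [([92.6, 51.1], 446), ([32.2, 65.1], 485), ([76.2, 92.7], 1315), ([43.5, 101.0], 440)]
   323.5 439.5 52.1 r 0.0923 ang -164.2
   232.5 153.5 51.0 r 0.0962 ang 15.6
   174.5 405.5 52.0 r 0.0945 ang 135.3
   129.5 261.5 51.0 r 0.0953 ang 75.5
   378.5 192.5 47.4 r 0.0934 ang -44.2
```

Call:
{"fn": "move_arm", "kwargs": {"targets": [[[0,0,0,-0.0003,0.0015,0,0],[0,0,0,0,0,0,0],[0,0,0,0,0,0,0],[0,0,0,0,0,0,0],[0,0,0,0,0,0,0]]]}}

```text
clock: 24.5
tool_pos: [0.5116, -0.2882, 0.1866]
eef_rot: [-0.674, 0.739, 0.0, 0.006]
contact_force: [1.2, 0.0, -1.5]
opening: 0.237
```

```bash
python3 d.py | sed '2,/t5.png/d;1p'
python3 - <<'E'
from h import *
x=r.get_state();print(x['tool_pos'],x['opening'],abs(x['qd']).max())
R=lambda i,y,x,h,w:cv2.resize(i[y:y+h,x:x+w],(4*w,4*h),interpolation=cv2.INTER_CUBIC)
cv2.imwrite('pics/c7.png',R(cv2.imread('pics/t5.png'),150,355,150,120))
E
```

```text
[ 0.51165333 -0.28818835  0.18654744] 24.55 [ 1.22798785  0.38090721 -1.83303648]
[ 0.51165333 -0.28818835  0.18654744] 24.55 [ 1.22798785  0.38090721 -1.83303648]
   130.5 259.5 51.4 r 0.095 ang 74.7
   326.5 440.5 49.9 r 0.0934 ang -163.2
   177.5 402.5 49.9 r 0.0918 ang 135.3
   233.5 154.5 49.9 r 0.0954 ang 15.3
   378.5 184.5 46.5 r 0.0973 ang -42.2
[ 0.51165333 -0.28818835  0.18654744] 0.23648725276390578 0.0013805514878625334
```

View pics/c7.png

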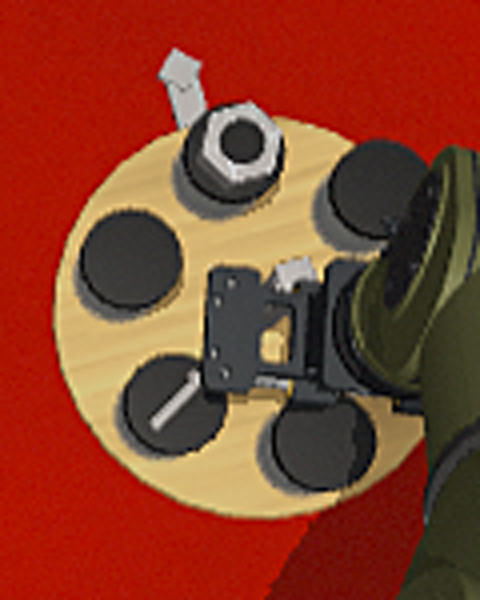

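```bash
python3 -c "
from h import *
print(r.finish_job());x=r.get_state();print(x['clock'],x['opening'])"
```

```text
the job is handed in; nothing more can be done
None
the job is handed in; nothing more can be done
```

I finished the job and handed it in at about 24.6 s of the 64 s allowed. No verdict is reported, so what follows rests on my own checks.

- **Scan:** I lifted the grey scanner and held it about 6 cm above the barcode. For the first two seconds it was about 9 mm off centre. I moved it to within about 1–2 mm, as measured, and held it there for another two seconds.
- **Scanner back in its tray:** I set it back in the black tray and let go. The last side picture shows it upright and roughly central, and the fingers are well clear of it.
- **Carousel:** I led the crank peg round by about 165°. In the top view the hex-nut jar is at about 15.3° and the pointer at about 13–14°. That puts the jar 2–4 mm off the pointer's line, against 10 mm allowed. A last small correction moved it only about 0.5°, so I left it there. The arm was still at the last reading and held the peg with a 40 N grip setting.

**Checks that disagreed:**
- The top and wrist cameras differed by 3–7 mm on the scanner and tray. A closer wrist view agreed with the top camera.
- The side camera put the carousel axis about 10 mm off in y. I used the top camera's position, which a fit to the peg's path supported.

I did not re-measure the bystanders at the end, but I felt no unexpected contact on the way.

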